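Locate a bracket in a weld fixture and trip the loaded plunger

ROBOT

A 6-joint arm with a two-finger parallel gripper is mounted at the origin on the work surface. World frame = base frame: x ahead of the robot, y to its left, z up, the work surface at z = 0. Lengths are in m, angles in rad, forces in N, time in s.
With the tool pointing down it reaches from about 0.375 to 0.925 m from the base axis. Payload 5.7 kg.
Tool frame: the origin (TCP) lies midway between the tips of the shut fingers; the grasp point (between the pads) lies 19 mm behind it; z points along the fingers, y is the line along which they close (so a half turn about z gives the same grasp; the last joint's range is limited). The gripper opens to 88 mm and grips with 3 to 60 N. Pads are 20 mm wide; open, the fingers measure 115 mm over their backs; the gripper's body (75 mm by 178 mm) begins 61 mm behind the grasp point.
Start: joints at [-1.436, 0.359, 1.51, -0, 1.272, -0.115], TCP at [0.148, -0.581, 0.223] pointing down, gripper open.
Joint ranges: [-2.97, 2.97], [-1.01, 2.36], [0.21, 2.38], [-0.96, 4.11], [0.2, 2.71], [-2.98, 2.98]. Speed limits (rad/s): [2.39, 2.39, 3.14, 3.14, 3.14, 3.14].

INTERFACE

Orientations are given as a unit quaternion [w, x, y, z].
In Python, from station import env gives the robot as it stands.
- The arm moves only by the tool servo_tool, never from a script. Its argument "deltas" is a list of rows, each a list of 3 entries, a list of its own where there are three numbers: the shift along the tool's x, y, z in m, then the turn, a rotation vector about the tool's x, y, z in degrees, then the opening in per cent of the stroke, from 0 (shut) to 100 (fully open). A call has exactly 5 rows; each row shifts and turns the commanded pose from where the row before left it, along the tool's axes as they then stand; what a row does not reach is not made up. A row lasts 1/8 s, in which the tool goes at most 62.5 mm and 10.7 degrees, less where a joint would pass 70% of its speed; a pose out of reach is approached as far as the arm can. A call is refused whole if a number of a shift passes 0.0625 or a number of a turn 10.7, either way. A call with a gripper value outside its range is refused whole. The fingers move at their own pace and stop on an object; "squeeze" is the grip in N (left out, the last holds). Time passes only in rows, so rows that do not move let the fingers close, or fill a call up. It gives the time, the measured TCP pose, the force, the opening and the grip force at its end, in the units of the state.
- env.state(): the state, without advancing time (a new reading comes with each control period).
- env.camera(name): name is "scene" or "top"; returns a dict with "color" (480x640x3 uint8, red, green, blue), "z_map" (480x640 float32, m along the optical axis (not along the pixel's ray), 0 where there is no reading), "camera_matrix" (3x3 intrinsics, pixels), "extrinsics" (4x4, takes a point from camera to world coordinates). Camera axes: x right, y down, z forward; pixel columns grow to the right and rows downward; lengths in m; the calibration is good to about 2 mm. A picture is of the moment at which its call begins.
- env.finish_job(): hands the job in; it is judged then, once.
The state is a dict: "clock": time; "joints": joint angles; "dq": joint speeds; "joint_efforts": joint torques, N m; "tool_pos": TCP position; "eef_rot": TCP orientation; "wrist_force": force on the tool from outside, world axes, zero at the start; "wrist_torque": the same for the moment, N m; "opening": opening from 0.0 (shut) to 1.0 (fully open); "grip_force": force on a finger pad.
Only numpy, scipy, OpenCV 4.12 (cv2) and the standard library are available. Lean on these libraries where they do the work, as an engineer would, in place of code of your own. Each camera call takes 0.05 s, during which the arm holds its last target. There are 200 camera calls.

TASK

Load the aluminium bracket flat into the weld fixture, with its lug towards the yellow end stop, and locate it without ramming: press its long edge firmly against the brass dowels first, then slide it along and press its end firmly against the stop, so that it is left fully home, flush with both dowels and the stop. Let go of it, then push the green plunger all the way down and let it spring back, with the bracket still fully home. Leave the collar, spray can and hammer where they are.

Things in the scene. Friction and masses are not known exactly. Their poses are not given: they have to be found in the camera images.
- fixture: Fixed grey weld fixture, base plate 270 (x) x 220 (y) x 20 mm. Origin: centre of its underside; working surface 20 mm above it. The bracket lies with x and y along the fixture's and is pushed home in +y to the dowels and +x to the stop; its origin is then at -10, +5, +20 mm. Surface open on the bracket's -x and -y sides. The locators bear 60 N at most; 10 to 25 N is ample.
- dowels: Two fixed brass dowels, 16 mm in diameter, 30 mm above the surface, 75 mm apart along the fixture's x. Origin midway between the points where they meet the bracket's edge, at surface height (fixture frame -17.5, +45, +20 mm); their axes lie 37.5 mm either side of it in x and 8 mm further to +y. Axes as the fixture's.
- end_stop: Fixed yellow end stop, 30 (x) x 60 (y) x 30 mm high above the surface. Origin at the foot of the middle of its locating face, which looks to the fixture's -x (fixture frame +50, 0, +20 mm). Axes as the fixture's.
- clamp (a point): Foot of a toggle clamp, swung out of use (fixture frame -10, +92, +20 mm): a block 40 x 30 x 22 mm high with a red handle reaching 120 mm from this point to +y, at most 41 mm above the surface.
- bracket: Loose bare aluminium bracket, 0.27 to 0.44 kg: a plate 120 (x) x 80 (y) x 10 mm, with an upright lug 50 (x) x 10 (y) mm, 40 mm tall above the plate, centred at x = +20, y = 0. Origin: centre of the underside, z up; it starts flat on the table. Pinch the lug from above across y. The +x (lug) end goes to the stop, the +y edge to the dowels. It takes about 2 to 5 N to slide it.
- edge_rear (a point): Point on the bottom of the bracket's +y long edge, 45 mm from its middle towards -x (bracket frame -45, +40, 0 mm); axes as the bracket's.
- edge_front (a point): Point on the bottom of the bracket's +y long edge, 45 mm from its middle towards +x (bracket frame +45, +40, 0 mm); axes as the bracket's.
- edge_end (a point): Middle of the bottom of the bracket's +x end (bracket frame +60, 0, 0 mm); axes as the bracket's.
- plunger (a joint): Vertical sprung plunger of the fixture: 0 when up, 0.012 m when fully down on its stop. About 4 N to start it, 14 N fully down; springs back when let go.
- plunger_top (a point): Centre of the top face of the plunger's green round head, 40 mm in diameter, 10 mm thick; 42 mm above the fixture's surface when up, 12 mm lower when down. Fixture frame -100, -75, +62 mm when up.
- collar: Bystander: dark steel pipe collar, 90 mm outside and 60 mm inside diameter, 35 mm high, standing on the table. Origin at the centre of its underside.
- spray: Bystander: white spray can with a blue band, 64 mm in diameter, 150 mm tall. Origin at the centre of its underside.
- hammer: Bystander: hammer 280 mm long lying along its x, handle to -x. Origin at the middle of its length, on its underside.
Mind the look-alikes: they are no part of the job. Leave any pink or turquoise look-alike of the bracket alone.

How it is judged:
By the outcome, as a careful person would: the job done as asked, in the order asked, and still so for the second after the job is handed in, with the robot touching nothing.
It also fails if it takes over 72 s, if anything falls off the work surface, if the arm or the gripper's body presses on something with over 40 N, if the wrist force passes 120 N, or if a joint passes its speed limit or range.

## Working session

There is one attempt and no reset: what is moved stays moved. The work goes in short steps, Python scripts to look and compute and a tool call to move; the robot and the scene stay as the last step left them, time stands still between calls to the robot, and variables do not carry over. Pictures are saved under pics/ and viewed, at most 10 in all, crops included, and the job is handed in when it is done.

Besides the shell and the picture viewer there is one more tool, called after "Request:" as name(argument=value, ...), one argument or row to a line, values as JSON. servo_tool: Moves the arm, as the interface text tells. Its arguments: {"type":"object","properties":{"deltas":{"type":"array"},"squeeze":{"type":"number"}},"required":["deltas"]}

```bash
mkdir -p pics; ls; python3 - <<'E'
from station import env
import cv2,numpy as np
for n in("top","scene"):
    c=env.camera(n); cv2.imwrite(f"pics/{n}0.png",c["color"][:,:,::-1]); np.savez(f"{n}0.npz",**c)
    print(n,c["camera_matrix"].tolist(),np.round(c["extrinsics"],3).tolist())
s=env.state();print(s)
E
```

```text
pics
top [[577.4750527577754, 0.0, 326.2797221177676], [0.0, 577.4750527577754, 237.60721448201778], [0.0, 0.0, 1.0]] [[-0.002, -0.992, 0.124, 0.369], [-1.0, -0.001, -0.027, -0.069], [0.026, -0.124, -0.992, 1.249], [0.0, 0.0, 0.0, 1.0]]
scene [[544.7304674354245, 0.0, 322.46225455331506], [0.0, 544.7304674354245, 249.57932132101251], [0.0, 0.0, 1.0]] [[0.293, 0.788, -0.542, 1.186], [0.956, -0.241, 0.167, -0.293], [0.001, -0.567, -0.824, 1.099], [0.0, 0.0, 0.0, 1.0]]
{'clock': 0.1, 'joints': array([-1.43609578e+00,  3.59442583e-01,  1.51130107e+00, -3.97792879e-05,
        1.27252866e+00, -1.15092331e-01]), 'dq': array([ 0.00088386, -0.00200558, -0.0019459 , -0.00064565,  0.00078629,
       -0.00027339]), 'joint_efforts': array([ 6.21168656e-04, -5.16355848e+01, -2.71406722e+01,  6.76884223e-02,
        2.76649481e-02, -2.87501325e-05]), 'tool_pos': array([ 0.14822048, -0.58076005,  0.22189675]), 'eef_rot': array([-8.39604918e-04,  9.92209493e-01,  1.24577748e-01, -2.72392938e-05]), 'wrist_force': array([ 0.60035424, -0.20821621, -0.1316957 ]), 'wrist_torque': array([-0.01706322,  0.01932582, -0.00521381]), 'grip_force': 0.0, 'opening': 1.0014445620970205}
```

View pics/top0.png

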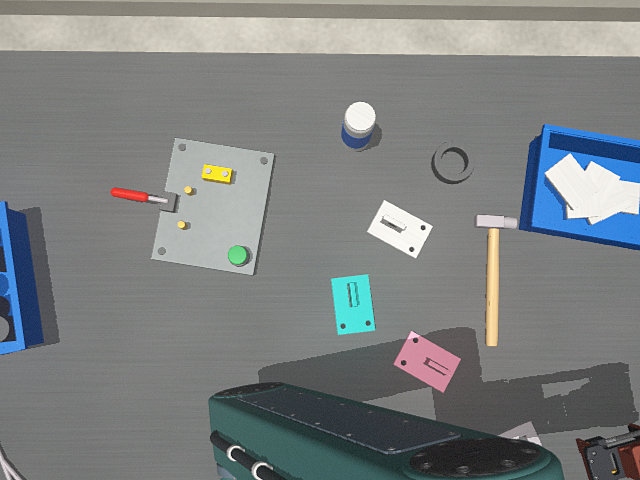

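View pics/scene0.png

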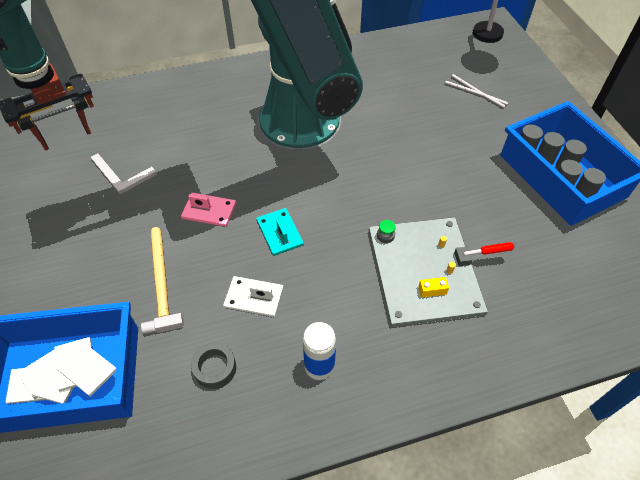

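The white/bare bracket is at (400,229) in the top view and (254,296) in the scene view, with its lug end to the upper left. The fixture is at about (213,205) top, with the stop at (217,174), dowels at (189,190) and (182,225), and plunger at (238,255). I'll measure from depth in both views.

```bash
cat >h.py <<'E'
import numpy as np,cv2
def pts(c):
    K=c["camera_matrix"];z=c["z_map"].astype(float);v,u=np.mgrid[:480,:640]
    p=np.stack([(u-K[0,2])/K[0,0]*z,(v-K[1,2])/K[1,1]*z,z],-1)
    w=p@c["extrinsics"][:3,:3].T+c["extrinsics"][:3,3]; w[z==0]=np.nan; return w
def rect(w,m):
    m=cv2.morphologyEx(m.astype(np.uint8),cv2.MORPH_OPEN,np.ones((2,2)))>0
    q=w[m]; r=cv2.minAreaRect((q[:,:2]*1000).astype(np.float32)); return np.round(r[0],1),np.round(r[1],1),round(r[2],2),len(q),np.round(np.median(q[:,2])*1000,1)
def near(w,x,y,r): return np.hypot(w[...,0]-x,w[...,1]-y)<r
E
python3 - <<'E'
from h import *
for n,pb,pf in(("top",(400,229),(213,205)),("scene",(254,296),(425,265))):
    c=dict(np.load(n+"0.npz"));w=pts(c);z=w[...,2];col=c["color"].astype(int)
    print(n,"px",w[pb[1],pb[0]],w[pf[1],pf[0]])
    b=near(w,*w[pb[1],pb[0],:2],.09)
    bt=np.nanmedian(z[near(w,*w[pb[1],pb[0],:2],.2)&(col.max(-1)<130)]);print("table",bt)
    print("plate",rect(w,b&(z>.005)&(z<.016))); print("plate+lug",rect(w,b&(z>.005)))
    print("lugtop",rect(w,b&(z>.044)))
    f=near(w,*w[pf[1],pf[0],:2],.2)
    print("fix",rect(w,f&(z>.013)&(z<.027)))
    r,g,bl=col[...,0],col[...,1],col[...,2]
    m=f&(g>r+50)&(g>bl+40); print("green",rect(w,m&(z>.055)))
    m=f&(r>bl+60)&(g>bl+50)
    k,l,s,ce=cv2.connectedComponentsWithStats(m.astype(np.uint8))
    for i in range(1,k):
        if s[i,4]>15: mm=(l==i)&(z>np.nanmax(z[l==i])-.006);print("yel",np.round(w[mm].mean(0)*1000,1),mm.sum(),s[i,4])
E
```

```text
top px [ 0.5396369  -0.25939913  0.03124468] [0.59314344 0.14189894 0.01725419]
table -0.0003831223513786064
plate (array([ 544.5, -264.9]), array([115.3,  79.1]), 58.97, 1705, np.float64(nan))
plate+lug (array([nan, nan]), array([0., 0.]), 0.0, 1898, np.float64(nan))
lugtop (array([ 551.3, -248.8]), array([54.2, 15.1]), 69.26, 119, np.float64(47.8))
fix (array([737.8, 224.4]), array([0., 0.]), 0.0, 11368, np.float64(nan))
green (array([480.2,  82. ]), array([35.2, 35.2]), 89.79, 275, np.float64(nan))
yel [655.8 131.8  51.2] 143 400
yel [621.4 190.2  50.2] 22 44
yel [545.9 202.1  51. ] 20 41
scene px [ 0.54992357 -0.26024862  0.01517529] [0.58847497 0.14440838 0.01970892]
table 0.011794748363252894
plate (array([ 544.3, -260.2]), array([116.8,  84.6]), 61.97, 1379, np.float64(nan))
plate+lug (array([ 544.8, -259.3]), array([117.1,  84.6]), 61.97, 1663, np.float64(nan))
lugtop (array([ 556. , -241.3]), array([49.1, 27.7]), 88.24, 123, np.float64(49.8))
fix (array([591. , 147.5]), array([218.1, 288.5]), 78.48, 8055, np.float64(nan))
green (array([474.6, 102. ]), array([34.9, 80.6]), 32.33, 189, np.float64(62.1))
yel [547.2 200.8  52.1] 18 72
yel [621.4 191.2  51. ] 22 76
yel [658.2 130.6  52.9] 127 469
```

```bash
cat >>h.py <<'E'
from scipy.optimize import minimize
S=3
def proj(c,P):
    E=np.linalg.inv(c["extrinsics"]);q=P@E[:3,:3].T+E[:3,3];q=q@c["camera_matrix"].T;return q[:,:2]/q[:,2:]
def box(a,b): return np.array([[x,y,z] for x in(a[0],b[0]) for y in(a[1],b[1]) for z in(a[2],b[2])])/1000
def xf(P,p,z=0):
    c,s=np.cos(p[2]),np.sin(p[2]);return np.c_[P[:,0]*c-P[:,1]*s+p[0],P[:,0]*s+P[:,1]*c+p[1],P[:,2]+z]
def render(c,boxes,p,z):
    m=np.zeros((480*S,640*S),np.uint8)
    for B in boxes:
        h=cv2.convexHull(((proj(c,xf(B,p,z))+.5)*S*16).astype(np.int32));cv2.fillConvexPoly(m,h,255,shift=4)
    return cv2.resize(m,(640,480),interpolation=cv2.INTER_AREA).astype(float)/255
BR=[box((-60,-40,0),(60,40,10)),box((-5,-5,10),(45,5,50))]
FX=[box((-135,-110,0),(135,110,20))]
def fit(views,boxes,p0,z=0):
    def cost(q):
        p=np.array(p0)+q*np.array([.01,.01,.05]);t=0
        for c,m in views:
            r=render(c,boxes,p,z);t+=1-np.minimum(r,m).sum()/np.maximum(r,m).sum()
        return t/len(views)
    r=minimize(cost,np.zeros(3),method="Nelder-Mead",options=dict(initial_simplex=[[0,0,0],[1,0,0],[0,1,0],[0,0,1]],xatol=.005,fatol=1e-5))
    return np.array(p0)+r.x*np.array([.01,.01,.05]),r.fun
def seed(bw,px,close=15):
    bw=cv2.morphologyEx(bw.astype(np.uint8),cv2.MORPH_OPEN,np.ones((3,3)))
    k,l=cv2.connectedComponents(bw);m=(l==l[px[1],px[0]]).astype(np.uint8)
    cs,_=cv2.findContours(m,cv2.RETR_EXTERNAL,cv2.CHAIN_APPROX_NONE)
    o=np.zeros_like(m);cv2.drawContours(o,cs,-1,1,-1);return cv2.morphologyEx(o,cv2.MORPH_CLOSE,np.ones((close,close)))
E
python3 - <<'E'
from h import *
V={}
for n in("top","scene"):
    c=dict(np.load(n+"0.npz"));g=c["color"].astype(int)
    pb,pf=((415,235),(225,215)) if n=="top" else ((243,292),(420,252))
    print(n,"br",g[pb[1],pb[0]],"fix",g[pf[1],pf[0]],"tab",g[280,310])
    mb=seed(g.min(-1)>130,pb,5); mf=seed(g.min(-1)>118,pf)
    mf=cv2.morphologyEx(mf,cv2.MORPH_OPEN,np.ones((15,15)))
    V[n]=(c,mb,mf);print(mb.sum(),mf.sum())
out=[]
for ns in(("top",),("scene",),("top","scene")):
    for nm,i,B,p0 in(("br",1,BR,(.544,-.262,1.05)),("fx",2,FX,(.59,.146,-.17))):
        p,f=fit([(V[n][0],V[n][i]) for n in ns],B,p0);print(ns,nm,np.round(p[:2]*1000,1),np.round(np.degrees(p[2]),2),round(f,4))
        if len(ns)==2:out.append((i,B,p))
ims=[]
for n in V:
    im=V[n][0]["color"][:,:,::-1].copy()
    for i,B,p in out:
        for b in B: cv2.polylines(im,[cv2.convexHull(proj(V[n][0],xf(b,p)).round().astype(np.int32))],1,(0,0,255))
        cs,_=cv2.findContours(V[n][i],0,1);cv2.drawContours(im,cs,-1,(255,0,255),1)
    ims.append(im)
cv2.imwrite("pics/fit.png",np.vstack([cv2.resize(ims[0][100:300,130:460],None,fx=1.5,fy=1.5),cv2.resize(ims[1][190:350,190:520],None,fx=1.5,fy=1.5)]))
E
```

```text
top br [248 245 240] fix [183 188 186] tab [125 130 129]
2872 211689
scene br [255 255 254] fix [212 224 218] tab [135 138 131]
47099 208778
('top',) br [ 540.5 -263.1] 69.76 0.2741
('top',) fx [332.5 300.1] 11.49 0.9326
('scene',) br [ 579.9 -279.3] 56.76 0.9609
('scene',) fx [810.3   6.3] 0.24 0.9357
('top', 'scene') br [ 540.  -262.4] 68.99 0.6192
('top', 'scene') fx [ 760.3 -444.6] -16.91 0.9349
```

View pics/fit.png

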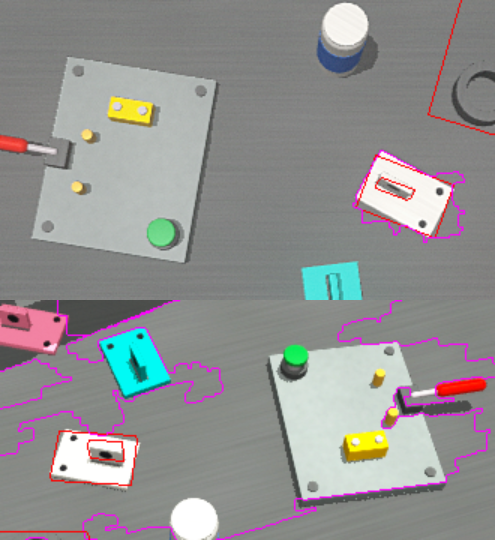

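```bash
python3 - <<'E'
from h import *
V={};FT=[box((-135,-110,20),(135,110,20))];BT=[box((-60,-40,10),(60,40,10)),BR[1]]
for n in("top","scene"):
    c=dict(np.load(n+"0.npz"));g=c["color"].astype(int)
    pb,pf=((415,235),(225,215)) if n=="top" else ((243,292),(420,252))
    mb=seed(g.min(-1)>190,pb,9); mf=seed(g.min(-1)>(155 if n=="top" else 172),pf)
    mf=cv2.morphologyEx(mf,cv2.MORPH_OPEN,np.ones((25,25)))
    V[n]=(c,mb,mf);print(mb.sum(),mf.sum())
out=[]
for ns in(("top",),("scene",),("top","scene")):
    for nm,i,B,p0 in(("br",1,BT,(.544,-.262,1.05)),("fx",2,FT,(.59,.146,-.17))):
        p,f=fit([(V[n][0],V[n][i]) for n in ns],B,p0);print(ns,nm,np.round(p[:2]*1000,1),np.round(np.degrees(p[2]),2),round(f,4))
        if len(ns)==2:
            out.append((i,B,p))
            if nm=="fx": np.save("fx.npy",p);[print(k,np.round(xf(np.array([q])/1000,p)*1000,1)) for k,q in(("dow",(-17.5,45,20)),("d-",(-55,53,50)),("d+",(20,53,50)),("stopc",(65,0,50)),("plg",(-100,-75,62)),("home",(-10,5,20)))]
            else: np.save("br.npy",p)
ims=[]
for n in V:
    im=V[n][0]["color"][:,:,::-1].copy()
    for i,B,p in out:
        for b in B: cv2.polylines(im,[cv2.convexHull(proj(V[n][0],xf(b,p)).round().astype(np.int32))],1,(0,0,255))
        cs,_=cv2.findContours(V[n][i],0,1);cv2.drawContours(im,cs,-1,(255,0,255),1)
        if i==2:
            for q in((-55,53,50),(20,53,50),(-100,-75,62),(65,0,50)): cv2.circle(im,tuple(proj(V[n][0],xf(np.array([q])/1000,p))[0].round().astype(int)),1,(255,0,0),-1)
    ims.append(im)
cv2.imwrite("pics/fit2.png",np.vstack([cv2.resize(ims[0][100:300,130:460],None,fx=1.6,fy=1.6),cv2.resize(ims[1][190:350,190:520],None,fx=1.6,fy=1.6)]))
E
```

```text
2016 11938
1625 6804
('top',) br [ 543.8 -261.5] 60.98 0.0239
('top',) fx [593.1 141.6] -9.16 0.067
('scene',) br [ 542.8 -261.7] 61.26 0.0254
('scene',) fx [590.9 142.8] -9.68 0.2537
('top', 'scene') br [ 543.3 -261.5] 61.28 0.0267
('top', 'scene') fx [592.3 142. ] -9.3 0.1611
dow [[582.3 189.3  20. ]]
d- [[546.6 203.2  50. ]]
d+ [[620.6 191.1  50. ]]
stopc [[656.4 131.5  50. ]]
plg [[481.5  84.2  62. ]]
home [[583.2 148.6  20. ]]
```

View pics/fit2.png

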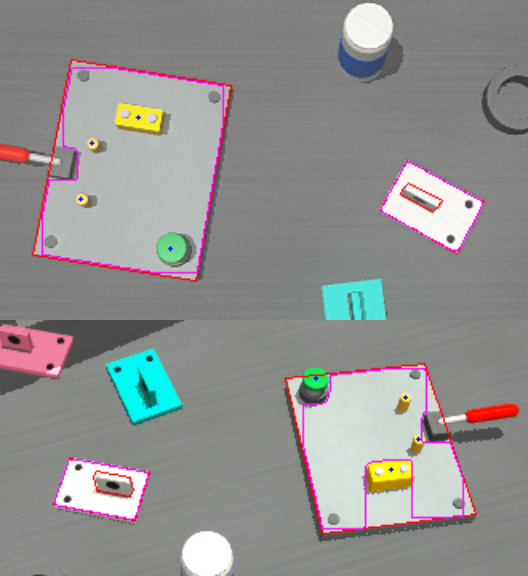

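The overlay matches in both views: bracket at (543,-261) mm, yaw 61.2°; fixture at (592,142) mm, yaw -9.3°, with the dowel, stop and plunger marks landing on their features. Next I move above the lug at (553,-244).

Request:
servo_tool(
  deltas=[
    [[0.0476, -0.0226, 0.005], [0, 0, 0], 100],
    [[0.0476, -0.0226, 0.005], [0, 0, 0], 100],
    [[0.0476, -0.0226, 0.005], [0, 0, 0], 100],
    [[0.0476, -0.0226, 0.005], [0, 0, 0], 100],
    [[0.0476, -0.0226, 0.005], [0, 0, 0], 100],
  ],
)

```text
clock: 0.72
tool_pos: [0.352, -0.4117, 0.1973]
eef_rot: [-0.0, 0.992, 0.124, -0.0]
wrist_force: [0.2, -0.3, 0.4]
opening: 1.0
grip_force: 0.0
```

Request:
servo_tool(
  deltas=[
    [[0.0476, -0.0226, 0.005], [0, 0, 0], 100],
    [[0.0476, -0.0226, 0.005], [0, 0, 0], 100],
    [[0.0476, -0.0226, 0.005], [0, 0, 0], 100],
    [[0.0476, -0.0226, 0.005], [0, 0, 0], 100],
    [[0.0476, -0.0226, 0.005], [0, 0, 0], 100],
  ],
)

```text
clock: 1.35
tool_pos: [0.5547, -0.2433, 0.1721]
eef_rot: [-0.0, 0.992, 0.125, -0.0]
wrist_force: [0.2, -0.4, 0.4]
opening: 1.004
grip_force: 0.0
```

Request:
servo_tool(
  deltas=[
    [[0, 0, 0], [0, 0, -9.4], 100],
    [[0, 0, 0], [0, 0, -9.4], 100],
    [[0, 0, 0], [0, 0, -9.4], 100],
    [[0, 0, 0], [0, 0, -9.4], 100],
    [[0, 0, 0], [0, 0, -9.3], 100],
  ],
)

```text
clock: 1.98
tool_pos: [0.5533, -0.2444, 0.1722]
eef_rot: [-0.001, 0.859, 0.511, -0.0]
wrist_force: [0.8, -0.4, -0.4]
opening: 0.998
grip_force: 0.0
```

```bash
cat >go.py <<'E'
import sys,numpy as np
from scipy.spatial.transform import Rotation as R
from station import env
def st():
    s=env.state();q=s["eef_rot"];r=R.from_quat([q[1],q[2],q[3],q[0]]);return s,s["tool_pos"],r
def to(x,y,z,yaw):
    s,p,r=st();a=np.radians(yaw);T=R.from_matrix(np.array([[np.cos(a),np.sin(a),0],[np.sin(a),-np.cos(a),0],[0,0,-1.]]))
    print("t %.2f"%s["clock"],"pos",np.round(p*1000,1),"F",np.round(s["wrist_force"],1),"M",np.round(s["wrist_torque"],2),"open %.3f grip %.1f"%(s["opening"],s["grip_force"]))
    print("shift(tool)mm",np.round(r.inv().apply(np.array([x,y,z])-p*1000),1),"turn(tool)deg",np.round((r.inv()*T).as_rotvec(degrees=True),2),"q",np.round(np.degrees(s["joints"]),0))
if __name__=="__main__": to(*map(float,sys.argv[1:5]))
E
python3 go.py 553 -244 16 61.2
```

```text
t 1.98 pos [ 553.3 -244.4  172.2] F [ 0.8 -0.4 -0.4] M [-0.03 -0.03 -0.  ] open 0.998 grip 0.0
shift(tool)mm [  0.2  -0.3 156.2] turn(tool)deg [-0.06 -0.01  0.33] q [-30.  24.  89.   0.  67.  -2.]
```

Request:
servo_tool(
  deltas=[
    [[0, 0, 0.045], [0, 0, 0], 100],
    [[0, 0, 0.045], [0, 0, 0], 100],
    [[0, 0, 0.036], [0, 0, 0], 100],
    [[0, 0, 0.02], [0, 0, 0], 100],
    [[0, 0, 0.01], [0, 0, 0.3], 100],
  ],
)

```text
clock: 2.6
tool_pos: [0.5527, -0.2441, 0.015]
eef_rot: [-0.001, 0.862, 0.507, -0.001]
wrist_force: [0.1, -0.1, 0.7]
opening: 1.0
grip_force: 0.0
```

Request:
servo_tool(
  deltas=[
    [[0, 0, 0], [0, 0, 0], 40],
    [[0, 0, 0], [0, 0, 0], 20],
    [[0, 0, 0], [0, 0, 0], 5],
    [[0, 0, 0], [0, 0, 0], 0],
    [[0, 0, 0], [0, 0, 0], 0],
  ],
  squeeze=35,
)

```text
clock: 3.22
tool_pos: [0.5538, -0.2448, 0.017]
eef_rot: [0.0, 0.862, 0.507, 0.0]
wrist_force: [-0.1, -0.1, -0.2]
opening: 0.472
grip_force: 0.0
```

Request:
servo_tool(
  deltas=[
    [[0, 0, 0], [0, 0, 0], 0],
    [[0, 0, 0], [0, 0, 0], 0],
    [[0, 0, 0], [0, 0, 0], 0],
    [[0, 0, 0], [0, 0, 0], 0],
    [[0, 0, 0], [0, 0, 0], 0],
  ],
)

```text
clock: 3.85
tool_pos: [0.5537, -0.2447, 0.0166]
eef_rot: [-0.0, 0.862, 0.507, 0.0]
wrist_force: [-0.5, 0.8, -1.0]
opening: 0.111
grip_force: 35.0
```

```bash
python3 go.py 553 -244 16 61.2
```

```text
t 3.85 pos [ 553.7 -244.7   16.6] F [-0.5  0.8 -1. ] M [-0.08 -0.1  -0.01] open 0.111 grip 35.0
shift(tool)mm [ 0.3 -0.9  0.6] turn(tool)deg [-0.   -0.01 -0.29] q [-30.  35.  96.   0.  49.  -1.]
```

Request:
servo_tool(
  deltas=[
    [[0, 0, -0.01], [0, 0, 0], 0],
    [[0, 0, -0.02], [0, 0, 0], 0],
    [[0, 0, -0.03], [0, 0, 0], 0],
    [[0, 0, -0.03], [0, 0, 0], 0],
    [[0, 0, -0.02], [0, 0, 0], 0],
  ],
)

```text
clock: 4.47
tool_pos: [0.5539, -0.2448, 0.1286]
eef_rot: [0.001, 0.862, 0.507, 0.0]
wrist_force: [-0.1, 0.0, -2.1]
opening: 0.108
grip_force: 35.0
```

Request:
servo_tool(
  deltas=[
    [[0.02, -0.009, 0], [0, 0, 0], 0],
    [[0.035, -0.0157, 0], [0, 0, 0], 0],
    [[0.04, -0.018, 0], [0, 0, 0], 0],
    [[0.04, -0.018, 0], [0, 0, 0], 0],
    [[0.04, -0.018, 0], [0, 0, 0], 0],
  ],
)

```text
clock: 5.1
tool_pos: [0.5685, -0.0505, 0.1256]
eef_rot: [-0.001, 0.862, 0.507, -0.001]
wrist_force: [0.5, 0.5, -3.1]
opening: 0.111
grip_force: 35.0
```

Request:
servo_tool(
  deltas=[
    [[0.04, -0.018, 0], [0, 0, 0], 0],
    [[0.04, -0.018, 0], [0, 0, 0], 0],
    [[0.04, -0.018, 0], [0, 0, 0], 0],
    [[0.035, -0.0157, 0], [0, 0, 0], 0],
    [[0.02, -0.009, 0], [0, 0, 0], 0],
  ],
)

```text
clock: 5.72
tool_pos: [0.5846, 0.1404, 0.1257]
eef_rot: [-0.001, 0.861, 0.508, -0.001]
wrist_force: [-0.2, -0.5, -2.8]
opening: 0.113
grip_force: 35.0
```

Request:
servo_tool(
  deltas=[
    [[0, 0, 0], [0, 0, 4], 0],
    [[0, 0, 0], [0, 0, 7], 0],
    [[0, 0, 0], [0, 0, 8], 0],
    [[0, 0, 0], [0, 0, 8], 0],
    [[0, 0, 0], [0, 0, 8], 0],
  ],
)

```text
clock: 6.35
tool_pos: [0.5853, 0.1376, 0.126]
eef_rot: [-0.0, 0.975, 0.222, -0.001]
wrist_force: [-0.2, 1.1, -3.0]
opening: 0.109
grip_force: 35.0
```

Request:
servo_tool(
  deltas=[
    [[0, 0, 0], [0, 0, 8], 0],
    [[0, 0, 0], [0, 0, 8], 0],
    [[0, 0, 0], [0, 0, 8], 0],
    [[0, 0, 0], [0, 0, 7], 0],
    [[0, 0, 0], [0, 0, 4.2], 0],
  ],
)

```text
clock: 6.98
tool_pos: [0.5853, 0.1376, 0.126]
eef_rot: [0.0, 0.997, -0.083, -0.001]
wrist_force: [0.1, 0.2, -2.3]
opening: 0.112
grip_force: 35.0
```

```bash
python3 go.py 586.6 137.9 36.6 -9.3; python3 - <<'E'
from station import env
import cv2,numpy as np
from h import *
for n in("top","scene"):
    c=env.camera(n); np.savez(f"{n}1.npz",**c)
    im=c["color"][:,:,::-1];
    v=im[110:290,120:310] if n=="top" else im[150:340,330:530]
    cv2.imwrite(f"pics/{n}1.png",cv2.resize(v,None,fx=2,fy=2))
a=[cv2.imread(f"pics/{n}1.png") for n in("top","scene")]
h=max(x.shape[0] for x in a);cv2.imwrite("pics/carry.png",np.hstack([cv2.copyMakeBorder(x,0,h-x.shape[0],0,0,0) for x in a]))
E
```

```text
t 6.97 pos [585.3 137.6 126. ] F [ 0.1  0.2 -2.3] M [-0.01  0.03 -0.02] open 0.112 grip 35.0
shift(tool)mm [ 1.4 -0.6 89.4] turn(tool)deg [ 0.03  0.09 -0.17] q [  7.  26.  92.  -0.  61. 106.]
```

View pics/carry.png

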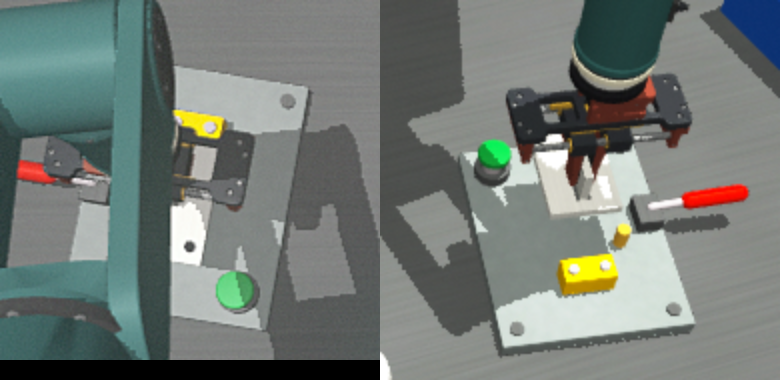

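The carried bracket hangs level above the fixture, with its lug towards the stop, and is clear of the dowels, clamp and plunger. I'll lower it gently.

Request:
servo_tool(
  deltas=[
    [[0.0014, -0.0006, 0.025], [0, 0, -0.1], 0],
    [[0, 0, 0.03], [0, 0, 0], 0],
    [[0, 0, 0.02], [0, 0, 0], 0],
    [[0, 0, 0.008], [0, 0, 0], 0],
    [[0, 0, 0.003], [0, 0, 0], 0],
  ],
)

```text
clock: 7.7
tool_pos: [0.5876, 0.1381, 0.0404]
eef_rot: [0.0, 0.997, -0.08, -0.0]
wrist_force: [0.0, 0.0, -2.6]
opening: 0.111
grip_force: 35.0
```

Request:
servo_tool(
  deltas=[
    [[0, 0, 0.001], [0, 0, 0], 0],
    [[0, 0, 0.001], [0, 0, 0], 0],
    [[0, 0, 0.0005], [0, 0, 0], 0],
    [[0, 0, 0], [0, 0, 0], 0],
    [[0, 0, 0], [0, 0, 0], 0],
  ],
)

```text
clock: 8.32
tool_pos: [0.5878, 0.1381, 0.0383]
eef_rot: [-0.0, 0.997, -0.08, 0.0]
wrist_force: [-0.5, -0.1, -2.8]
opening: 0.111
grip_force: 35.0
```

```bash
python3 go.py 586.6 137.9 36.6 -9.3
```

```text
t 8.32 pos [587.8 138.1  38.3] F [-0.5 -0.1 -2.8] M [ 0.    0.   -0.04] open 0.111 grip 35.0
shift(tool)mm [-1.2  0.4  1.7] turn(tool)deg [-0.01 -0.01  0.11] q [  7.  33.  96.   0.  51. 106.]
```

Request:
servo_tool(
  deltas=[
    [[0, 0, 0.0005], [0, 0, 0], 0],
    [[0, 0, 0.0005], [0, 0, 0], 0],
    [[0, 0, 0.0004], [0, 0, 0], 0],
    [[0, 0, 0], [0, 0, 0], 0],
    [[0, 0, 0], [0, 0, 0], 0],
  ],
)

```text
clock: 8.95
tool_pos: [0.5878, 0.138, 0.0368]
eef_rot: [-0.0, 0.997, -0.08, -0.0]
wrist_force: [0.1, 1.7, -3.0]
opening: 0.107
grip_force: 35.0
```

Request:
servo_tool(
  deltas=[
    [[0, 0, 0.0003], [0, 0, 0], 0],
    [[0, 0, 0.0003], [0, 0, 0], 0],
    [[0, 0, 0], [0, 0, 0], 0],
    [[0, 0, 0], [0, 0, 0], 0],
    [[0, 0, 0], [0, 0, 0], 0],
  ],
)

```text
clock: 9.57
tool_pos: [0.5878, 0.1381, 0.0366]
eef_rot: [-0.0, 0.997, -0.08, 0.0]
wrist_force: [-1.3, -0.8, 5.6]
opening: 0.11
grip_force: 35.0
```

Request:
servo_tool(
  deltas=[
    [[0, 0, -0.0002], [0, 0, 0], 0],
    [[0, -0.0015, 0], [0, 0, 0], 0],
    [[0, -0.002, 0], [0, 0, 0], 0],
    [[0, -0.002, 0], [0, 0, 0], 0],
    [[0, -0.001, 0], [0, 0, 0], 0],
  ],
)

```text
clock: 10.2
tool_pos: [0.5893, 0.1443, 0.0366]
eef_rot: [0.0, 0.997, -0.08, 0.0]
wrist_force: [0.3, -4.0, 4.9]
opening: 0.117
grip_force: 35.0
```

Request:
servo_tool(
  deltas=[
    [[0, -0.0005, 0], [0, 0, 0], 0],
    [[0, -0.0004, 0], [0, 0, 0], 0],
    [[0, -0.0003, 0], [0, 0, 0], 0],
    [[0, -0.0003, 0], [0, 0, 0], 0],
    [[0, 0, 0], [0, 0, 0], 0],
  ],
)

```text
clock: 10.82
tool_pos: [0.5896, 0.1457, 0.0366]
eef_rot: [0.0, 0.997, -0.08, 0.0]
wrist_force: [-0.5, -3.4, 6.1]
opening: 0.108
grip_force: 35.0
```

```bash
python3 go.py 586.6 137.9 36.6 -9.3
```

```text
t 10.82 pos [589.6 145.7  36.6] F [-0.5 -3.4  6.1] M [-0.54  0.24  0.04] open 0.108 grip 35.0
shift(tool)mm [-1.7  8.2 -0. ] turn(tool)deg [ 0.01 -0.05  0.12] q [  7.  33.  96.  -0.  51. 107.]
```

Request:
servo_tool(
  deltas=[
    [[0, -0.0005, 0], [0, 0, 0], 0],
    [[0, -0.0003, 0], [0, 0, 0], 0],
    [[0, -0.0003, 0], [0, 0, 0], 0],
    [[0, 0, 0], [0, 0, 0], 0],
    [[0, 0, 0], [0, 0, 0], 0],
  ],
)

```text
clock: 11.45
tool_pos: [0.5898, 0.1468, 0.0366]
eef_rot: [0.0, 0.997, -0.08, 0.0]
wrist_force: [-1.1, -3.2, 5.6]
opening: 0.113
grip_force: 35.0
```

```bash
python3 go.py 586.6 137.9 36.6 -9.3
```

```text
t 11.45 pos [589.8 146.8  36.6] F [-1.1 -3.2  5.6] M [-0.48  0.17  0.06] open 0.113 grip 35.0
shift(tool)mm [-1.7  9.3  0. ] turn(tool)deg [ 0.01 -0.05  0.12] q [  7.  33.  95.  -0.  51. 107.]
```

Request:
servo_tool(
  deltas=[
    [[0, -0.0003, 0], [0, 0, 0], 0],
    [[0, -0.0003, 0], [0, 0, 0], 0],
    [[0, -0.0002, 0], [0, 0, 0], 0],
    [[0, 0, 0], [0, 0, 0], 0],
    [[0, 0, 0], [0, 0, 0], 0],
  ],
)

```text
clock: 12.08
tool_pos: [0.5899, 0.1476, 0.0366]
eef_rot: [0.0, 0.997, -0.08, 0.0]
wrist_force: [0.2, -3.7, 5.4]
opening: 0.108
grip_force: 35.0
```

```bash
python3 go.py 586.6 137.9 36.6 -9.3
```

```text
t 12.07 pos [589.9 147.6  36.6] F [ 0.2 -3.7  5.4] M [-0.5   0.23  0.06] open 0.108 grip 35.0
shift(tool)mm [-1.7 10.1  0. ] turn(tool)deg [ 0.01 -0.05  0.12] q [  8.  33.  95.  -0.  51. 107.]
```

Request:
servo_tool(
  deltas=[
    [[0, -0.0003, 0], [0, 0, 0], 0],
    [[0, -0.0003, 0], [0, 0, 0], 0],
    [[0, -0.0003, 0], [0, 0, 0], 0],
    [[0, 0, 0], [0, 0, 0], 0],
    [[0, 0, 0], [0, 0, 0], 0],
  ],
)

```text
clock: 12.7
tool_pos: [0.59, 0.1482, 0.0366]
eef_rot: [0.0, 0.997, -0.08, 0.0]
wrist_force: [-0.7, -5.1, 6.4]
opening: 0.113
grip_force: 35.0
```

```bash
python3 go.py 586.6 137.9 36.6 -9.3
```

```text
t 12.70 pos [590.  148.2  36.6] F [-0.7 -5.1  6.4] M [-0.68  0.26  0.09] open 0.113 grip 35.0
shift(tool)mm [-1.7 10.7  0. ] turn(tool)deg [ 0.04 -0.05  0.13] q [  8.  33.  95.  -0.  51. 107.]
```

Request:
servo_tool(
  deltas=[
    [[0, -0.0003, 0], [0, 0, 0], 0],
    [[0, -0.0003, 0], [0, 0, 0], 0],
    [[0, 0, 0], [0, 0, 0], 0],
    [[0, 0, 0], [0, 0, 0], 0],
    [[0, 0, 0], [0, 0, 0], 0],
  ],
)

```text
clock: 13.32
tool_pos: [0.59, 0.1482, 0.0366]
eef_rot: [0.001, 0.997, -0.08, 0.0]
wrist_force: [-1.7, -8.0, 6.3]
opening: 0.111
grip_force: 35.0
```

```bash
python3 go.py 586.6 137.9 36.6 -9.3
```

```text
t 13.32 pos [590.  148.2  36.6] F [-1.7 -8.   6.3] M [-1.04  0.26 -0.04] open 0.111 grip 35.0
shift(tool)mm [-1.7 10.7  0. ] turn(tool)deg [ 0.08 -0.04  0.14] q [  8.  33.  95.  -0.  51. 107.]
```

Request:
servo_tool(
  deltas=[
    [[0, -0.0004, 0], [0, 0, 0], 0],
    [[0, -0.0004, 0], [0, 0, 0], 0],
    [[0, -0.0004, 0], [0, 0, 0], 0],
    [[0, 0, 0], [0, 0, 0], 0],
    [[0, 0, 0], [0, 0, 0], 0],
  ],
)

```text
clock: 13.95
tool_pos: [0.59, 0.1483, 0.0367]
eef_rot: [0.002, 0.997, -0.08, 0.0]
wrist_force: [-1.0, -12.0, 6.9]
opening: 0.113
grip_force: 35.0
```

```bash
python3 go.py 586.6 137.9 36.6 -9.3
```

```text
t 13.95 pos [590.  148.3  36.7] F [ -1.  -12.    6.9] M [-1.76  0.3   0.02] open 0.113 grip 35.0
shift(tool)mm [-1.7 10.8  0.2] turn(tool)deg [ 0.18 -0.03  0.16] q [  8.  33.  95.  -0.  51. 107.]
```

Request:
servo_tool(
  deltas=[
    [[0, -0.0004, 0], [0, 0, 0], 0],
    [[0, -0.0004, 0], [0, 0, 0], 0],
    [[0, -0.0004, 0], [0, 0, 0], 0],
    [[0, 0, 0], [0, 0, 0], 0],
    [[0, 0, 0], [0, 0, 0], 0],
  ],
)

```text
clock: 14.58
tool_pos: [0.59, 0.1484, 0.0368]
eef_rot: [0.002, 0.997, -0.079, 0.0]
wrist_force: [-1.5, -16.2, 9.5]
opening: 0.111
grip_force: 35.0
```

```bash
python3 go.py 586.6 137.9 36.6 -9.3
```

```text
t 14.57 pos [590.  148.4  36.8] F [ -1.5 -16.2   9.5] M [-2.49  0.33 -0.01] open 0.111 grip 35.0
shift(tool)mm [-1.7 10.9  0.2] turn(tool)deg [ 0.27 -0.02  0.19] q [  8.  33.  95.  -0.  51. 107.]
```

Request:
servo_tool(
  deltas=[
    [[0, 0.001, 0], [0, 0, 0], 0],
    [[0.001, 0, 0], [0, 0, 0], 0],
    [[0.0015, 0, 0], [0, 0, 0], 0],
    [[0.0015, 0, 0], [0, 0, 0], 0],
    [[0.0015, 0, 0], [0, 0, 0], 0],
  ],
)

```text
clock: 15.2
tool_pos: [0.5902, 0.1482, 0.0366]
eef_rot: [0.002, 0.997, -0.08, -0.004]
wrist_force: [-15.3, -8.0, 20.1]
opening: 0.111
grip_force: 35.0
```

```bash
python3 go.py 586.6 137.9 36.6 -9.3
```

```text
t 15.20 pos [590.2 148.2  36.6] F [-15.3  -8.   20.1] M [-0.96  2.04  0.15] open 0.111 grip 35.0
shift(tool)mm [-2.  10.8  0.1] turn(tool)deg [0.23 0.49 0.15] q [  8.  34.  95.  -0.  52. 107.]
```

Request:
servo_tool(
  deltas=[
    [[-0.002, 0, 0], [0, 0, 0], 0],
    [[-0.0015, 0, -0.0002], [0, 0, 0], 0],
    [[0, 0, -0.0001], [0, 0, 0], 0],
    [[0, 0, 0], [0, 0, 0], 0],
    [[0, 0, 0], [0, 0, 0], 0],
  ],
)

```text
clock: 15.82
tool_pos: [0.5903, 0.1483, 0.0366]
eef_rot: [0.002, 0.997, -0.08, -0.001]
wrist_force: [-4.4, -9.9, 9.1]
opening: 0.109
grip_force: 35.0
```

```bash
python3 go.py 586.6 137.9 36.6 -9.3; python3 - <<'E'
from station import env
import cv2,numpy as np
from h import *
p=np.load("fx.npy");c=env.camera("scene");im=np.ascontiguousarray(c["color"][:,:,::-1])
im=cv2.resize(im,None,fx=4,fy=4)
g=lambda q:tuple(((proj(c,xf(np.array([q])/1000,p))[0]+.5)*4).astype(int))
# predicted plate top outline for TCP at measured pose
s=env.state();r=xf
d=s["tool_pos"][:2]-p[:2];cc,ss=np.cos(p[2]),np.sin(p[2]);fx,fy=(d[0]*cc+d[1]*ss)*1000,(-d[0]*ss+d[1]*cc)*1000
print("TCP fix",fx,fy)
P=[g((fx-20+a,fy+b,30)) for a,b in((-60,-40),(60,-40),(60,40),(-60,40))]
cv2.polylines(im,[np.array(P)],1,(0,0,255))
cv2.imwrite("pics/s2.png",im[800:1360,1480:2080])
E
```

```text
t 15.82 pos [590.3 148.3  36.6] F [-4.4 -9.9  9.1] M [-1.6   0.79  0.07] open 0.109 grip 35.0
shift(tool)mm [-2.  10.8  0.1] turn(tool)deg [0.21 0.14 0.16] q [  8.  33.  95.  -0.  52. 107.]
TCP fix -3.0037812353095603 5.839014518626255
```

View pics/s2.png

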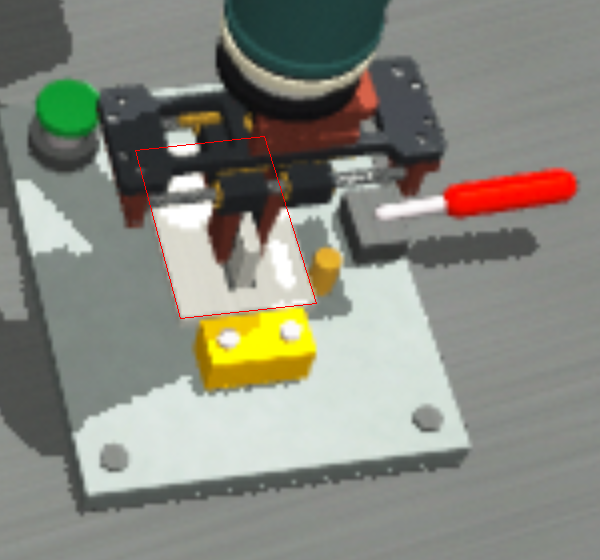

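The outline matches and the end is still short of the stop, so this is friction from too much downforce, not contact. I'll lighten the downforce and side load, then slide.

Request:
servo_tool(
  deltas=[
    [[0, 0.0008, -0.0003], [0, 0, 0], 0],
    [[0, 0, -0.0002], [0, 0, 0], 0],
    [[0.0005, 0, 0], [0, 0, 0], 0],
    [[0.001, 0, 0], [0, 0, 0], 0],
    [[0.001, 0, 0], [0, 0, 0], 0],
  ],
)

```text
clock: 16.5
tool_pos: [0.5904, 0.1482, 0.0367]
eef_rot: [0.001, 0.997, -0.08, -0.003]
wrist_force: [-9.8, -5.7, 11.0]
opening: 0.112
grip_force: 35.0
```

```bash
python3 go.py 586.6 137.9 36.6 -9.3
```

```text
t 16.50 pos [590.4 148.2  36.7] F [-9.8 -5.7 11. ] M [-0.64  1.37  0.16] open 0.112 grip 35.0
shift(tool)mm [-2.1 10.7  0.1] turn(tool)deg [0.16 0.38 0.14] q [  8.  34.  95.  -0.  52. 107.]
```

Request:
servo_tool(
  deltas=[
    [[0, 0, -0.0003], [0, 0, 0], 0],
    [[0, 0, -0.0003], [0, 0, 0], 0],
    [[0, 0, 0], [0, 0, 0], 0],
    [[0.0005, 0, 0], [0, 0, 0], 0],
    [[0, 0, 0], [0, 0, 0], 0],
  ],
)

```text
clock: 17.12
tool_pos: [0.5907, 0.1481, 0.0367]
eef_rot: [0.001, 0.997, -0.08, -0.004]
wrist_force: [-8.3, -5.6, 5.8]
opening: 0.112
grip_force: 35.0
```

```bash
python3 go.py 586.6 137.9 36.6 -9.3
```

```text
t 17.12 pos [590.7 148.1  36.7] F [-8.3 -5.6  5.8] M [-0.77  1.17  0.11] open 0.112 grip 35.0
shift(tool)mm [-2.4 10.8  0.2] turn(tool)deg [0.17 0.39 0.15] q [  8.  34.  95.  -0.  52. 107.]
```

Request:
servo_tool(
  deltas=[
    [[0, 0, -0.0003], [0, 0, 0], 0],
    [[0, 0, -0.0003], [0, 0, 0], 0],
    [[0.0005, 0, 0], [0, 0, 0], 0],
    [[0.0005, 0, 0], [0, 0, 0], 0],
    [[0.0005, 0, 0], [0, 0, 0], 0],
  ],
)

```text
clock: 17.75
tool_pos: [0.5927, 0.1478, 0.0368]
eef_rot: [0.001, 0.997, -0.08, -0.003]
wrist_force: [-5.3, -4.4, -0.8]
opening: 0.111
grip_force: 35.0
```

```bash
python3 go.py 586.6 137.9 36.6 -9.3
```

```text
t 17.75 pos [592.7 147.8  36.8] F [-5.3 -4.4 -0.8] M [-0.88  0.87  0.14] open 0.111 grip 35.0
shift(tool)mm [-4.4 10.8  0.2] turn(tool)deg [0.17 0.36 0.14] q [  8.  34.  95.  -0.  52. 107.]
```

Request:
servo_tool(
  deltas=[
    [[0.0012, 0, 0], [0, 0, 0], 0],
    [[0.0014, 0, 0], [0, 0, 0], 0],
    [[0.0014, 0, 0], [0, 0, 0], 0],
    [[0.0012, 0, 0], [0, 0, 0], 0],
    [[0.001, 0, 0], [0, 0, 0], 0],
  ],
)

```text
clock: 18.38
tool_pos: [0.5988, 0.1468, 0.0368]
eef_rot: [0.001, 0.997, -0.08, -0.003]
wrist_force: [-5.3, -5.6, 0.0]
opening: 0.112
grip_force: 35.0
```

```bash
python3 go.py 586.6 137.9 36.6 -9.3
```

```text
t 18.38 pos [598.8 146.8  36.8] F [-5.3 -5.6  0. ] M [-0.86  0.87  0.12] open 0.112 grip 35.0
shift(tool)mm [-10.7  10.8   0.3] turn(tool)deg [0.17 0.36 0.14] q [  7.  34.  94.  -0.  53. 107.]
```

Request:
servo_tool(
  deltas=[
    [[0.0008, 0, 0], [0, 0, 0], 0],
    [[0.0006, 0, 0], [0, 0, 0], 0],
    [[0.0005, 0, 0], [0, 0, 0], 0],
    [[0.0005, 0, 0], [0, 0, 0], 0],
    [[0.0004, 0, 0], [0, 0, 0], 0],
  ],
)

```text
clock: 19.0
tool_pos: [0.6016, 0.1464, 0.0367]
eef_rot: [0.001, 0.997, -0.08, -0.003]
wrist_force: [-5.7, -5.2, -0.1]
opening: 0.113
grip_force: 35.0
```

```bash
python3 go.py 586.6 137.9 36.6 -9.3
```

```text
t 19.00 pos [601.6 146.4  36.7] F [-5.7 -5.2 -0.1] M [-0.92  0.83  0.06] open 0.113 grip 35.0
shift(tool)mm [-13.5  10.8   0.3] turn(tool)deg [0.17 0.36 0.15] q [  7.  34.  93.  -0.  53. 107.]
```

Request:
servo_tool(
  deltas=[
    [[0.0004, 0, 0], [0, 0, 0], 0],
    [[0.0004, 0, 0], [0, 0, 0], 0],
    [[0.0004, 0, 0], [0, 0, 0], 0],
    [[0.0004, 0, 0], [0, 0, 0], 0],
    [[0, 0, 0], [0, 0, 0], 0],
  ],
)

```text
clock: 19.62
tool_pos: [0.6033, 0.1461, 0.0368]
eef_rot: [0.001, 0.997, -0.08, -0.003]
wrist_force: [-4.4, -5.1, -0.3]
opening: 0.114
grip_force: 35.0
```

```bash
python3 go.py 586.6 137.9 36.6 -9.3
```

```text
t 19.62 pos [603.3 146.1  36.8] F [-4.4 -5.1 -0.3] M [-0.88  0.85  0.12] open 0.114 grip 35.0
shift(tool)mm [-15.1  10.8   0.3] turn(tool)deg [0.17 0.35 0.15] q [  7.  34.  93.  -0.  53. 106.]
```

Request:
servo_tool(
  deltas=[
    [[0.0004, 0, 0], [0, 0, 0], 0],
    [[0.0004, 0, 0], [0, 0, 0], 0],
    [[0.0004, 0, 0], [0, 0, 0], 0],
    [[0, 0, 0], [0, 0, 0], 0],
    [[0, 0, 0], [0, 0, 0], 0],
  ],
)

```text
clock: 20.25
tool_pos: [0.6033, 0.1461, 0.0368]
eef_rot: [0.001, 0.997, -0.08, -0.004]
wrist_force: [-6.2, -4.6, 2.6]
opening: 0.115
grip_force: 35.0
```

```bash
python3 go.py 586.6 137.9 36.6 -9.3
```

```text
t 20.25 pos [603.3 146.1  36.8] F [-6.2 -4.6  2.6] M [-0.72  1.16  0.12] open 0.115 grip 35.0
shift(tool)mm [-15.2  10.8   0.3] turn(tool)deg [0.18 0.46 0.14] q [  7.  34.  93.  -0.  53. 106.]
```

Request:
servo_tool(
  deltas=[
    [[0.0005, 0, -0.0001], [0, 0, 0], 0],
    [[0.0005, 0, -0.0001], [0, 0, 0], 0],
    [[0.0005, 0, -0.0001], [0, 0, 0], 0],
    [[0.0005, 0, -0.0001], [0, 0, 0], 0],
    [[0, 0, 0], [0, 0, 0], 0],
  ],
)

```text
clock: 20.88
tool_pos: [0.6033, 0.1461, 0.0369]
eef_rot: [0.001, 0.997, -0.08, -0.006]
wrist_force: [-11.2, -3.0, 4.8]
opening: 0.111
grip_force: 35.0
```

```bash
python3 go.py 586.6 137.9 36.6 -9.3
```

```text
t 20.88 pos [603.3 146.1  36.9] F [-11.2  -3.    4.8] M [-0.53  1.78  0.11] open 0.111 grip 35.0
shift(tool)mm [-15.2  10.8   0.5] turn(tool)deg [0.19 0.66 0.14] q [  7.  34.  93.   0.  53. 106.]
```

Request:
servo_tool(
  deltas=[
    [[0.0006, -0.0002, -0.0002], [0, 0, 0], 0],
    [[0.0006, -0.0002, -0.0002], [0, 0, 0], 0],
    [[0.0006, -0.0002, -0.0001], [0, 0, 0], 0],
    [[0.0006, 0, -0.0001], [0, 0, 0], 0],
    [[0, 0, 0], [0, 0, 0], 0],
  ],
)

```text
clock: 21.5
tool_pos: [0.6034, 0.1461, 0.0371]
eef_rot: [0.002, 0.997, -0.08, -0.008]
wrist_force: [-15.3, -4.5, 7.9]
opening: 0.113
grip_force: 35.0
```

```bash
python3 go.py 586.6 137.9 36.6 -9.3
```

```text
t 21.50 pos [603.4 146.1  37.1] F [-15.3  -4.5   7.9] M [-0.52  2.43  0.07] open 0.113 grip 35.0
shift(tool)mm [-15.3  10.8   0.7] turn(tool)deg [0.26 0.9  0.14] q [  7.  34.  93.   0.  54. 106.]
```

Request:
servo_tool(
  deltas=[
    [[0.0005, -0.0003, -0.0001], [0, 0, 0], 0],
    [[0.0005, -0.0003, -0.0001], [0, 0, 0], 0],
    [[0.0005, -0.0003, -0.0001], [0, 0, 0], 0],
    [[0, 0, 0], [0, 0, 0], 0],
    [[0, 0, 0], [0, 0, 0], 0],
  ],
)

```text
clock: 22.12
tool_pos: [0.6035, 0.1462, 0.0372]
eef_rot: [0.002, 0.997, -0.08, -0.009]
wrist_force: [-18.6, -6.0, 10.2]
opening: 0.114
grip_force: 35.0
```

```bash
python3 go.py 586.6 137.9 36.6 -9.3
```

```text
t 22.12 pos [603.5 146.2  37.2] F [-18.6  -6.   10.2] M [-0.73  2.85  0.04] open 0.114 grip 35.0
shift(tool)mm [-15.4  10.8   0.9] turn(tool)deg [0.34 1.05 0.14] q [  7.  35.  93.  -0.  54. 106.]
```

Request:
servo_tool(
  deltas=[
    [[-0.001, 0.0003, 0], [0, 0, 0], 0],
    [[-0.001, 0.0003, 0], [0, 0, 0], 0],
    [[-0.001, 0.0003, 0], [0, 0, 0], 0],
    [[-0.0008, 0, 0], [0, 0, 0], 0],
    [[0, 0, 0], [0, 0, 0], 0],
  ],
)

```text
clock: 22.75
tool_pos: [0.6034, 0.1461, 0.0371]
eef_rot: [0.002, 0.997, -0.08, -0.006]
wrist_force: [-9.0, -5.0, -1.4]
opening: 0.113
grip_force: 35.0
```

```bash
python3 go.py 586.6 137.9 36.6 -9.3
```

```text
t 22.75 pos [603.4 146.1  37.1] F [-9.  -5.  -1.4] M [-0.77  1.67  0.12] open 0.113 grip 35.0
shift(tool)mm [-15.3  10.8   0.7] turn(tool)deg [0.24 0.67 0.14] q [  7.  34.  93.  -0.  53. 106.]
```

Request:
servo_tool(
  deltas=[
    [[-0.0008, 0, 0.0001], [0, 0, 0], 0],
    [[-0.0008, 0, 0.0001], [0, 0, 0], 0],
    [[0, 0, 0], [0, 0, 0], 0],
    [[0, 0, 0], [0, 0, 0], 0],
    [[0, 0, 0], [0, 0, 0], 0],
  ],
  squeeze=15,
)

```text
clock: 23.38
tool_pos: [0.6034, 0.1462, 0.0371]
eef_rot: [0.002, 0.997, -0.08, -0.005]
wrist_force: [-6.4, -6.1, -3.2]
opening: 0.119
grip_force: 15.0
```

```bash
python3 go.py 586.6 137.9 36.6 -9.3
```

```text
t 23.38 pos [603.4 146.2  37.1] F [-6.4 -6.1 -3.2] M [-1.1   1.18  0.03] open 0.119 grip 15.0
shift(tool)mm [-15.3  10.8   0.6] turn(tool)deg [0.22 0.52 0.14] q [  7.  34.  93.  -0.  53. 106.]
```

Good. Now I'll open just enough to clear the lug without the finger backs reaching the dowel.

Request:
servo_tool(
  deltas=[
    [[0, 0, 0], [0, 0, 0], 16],
    [[0, 0, 0], [0, 0, 0], 20],
    [[0, 0, 0], [0, 0, 0], 26],
    [[0, 0, 0], [0, 0, 0], 32],
    [[0, 0, 0], [0, 0, 0], 36],
  ],
)

```text
clock: 24.0
tool_pos: [0.6086, 0.1477, 0.0397]
eef_rot: [-0.0, 0.997, -0.08, 0.0]
wrist_force: [-0.3, -0.6, 0.1]
opening: 0.353
grip_force: 0.0
```

```bash
python3 go.py 603.4 146.2 37.1 -9.3
```

```text
t 24.00 pos [608.6 147.7  39.7] F [-0.3 -0.6  0.1] M [ 0.07  0.01 -0.02] open 0.353 grip 0.0
shift(tool)mm [-4.9  2.3  2.6] turn(tool)deg [-0.02 -0.03  0.12] q [  7.  34.  93.   0.  53. 106.]
```

Request:
servo_tool(
  deltas=[
    [[0, 0.0015, -0.005], [0, 0, 0], 36],
    [[0, 0, -0.02], [0, 0, 0], 36],
    [[0, 0, -0.03], [0, 0, 0], 36],
    [[0, 0, -0.04], [0, 0, 0], 36],
    [[0, 0, -0.04], [0, 0, 0], 36],
  ],
)

```text
clock: 24.62
tool_pos: [0.6079, 0.1459, 0.176]
eef_rot: [-0.0, 0.997, -0.08, -0.0]
wrist_force: [-0.3, -0.1, -0.1]
opening: 0.359
grip_force: 0.0
```

Request:
servo_tool(
  deltas=[
    [[-0.01, 0.06, 0], [0, 0, 0], 36],
    [[-0.01, 0.06, 0], [0, 0, 0], 20],
    [[-0.01, 0.06, 0], [0, 0, 0], 0],
    [[-0.01, 0.06, 0], [0, 0, 0], 0],
    [[-0.01, 0.06, 0], [0, 0, 0], 0],
  ],
)

```text
clock: 25.25
tool_pos: [0.5101, -0.144, 0.1751]
eef_rot: [0.0, 0.997, -0.08, 0.001]
wrist_force: [1.1, -0.5, 0.5]
opening: 0.007
grip_force: 0.0
```

```bash
cat >chk.py <<'E'
from station import env
from h import *
import sys
F=np.load("fx.npy");ims=[];hp=np.r_[xf(np.array([[-.01,.005,0]]),F)[0,:2],F[2]];V=[]
BT=[box((-60,-40,10),(60,40,10)),BR[1]]
for n in("top","scene"):
    c=env.camera(n);g=c["color"].astype(int)
    px=proj(c,xf(np.array([[-.035,-.02,.01]]),hp,.02))[0].astype(int)
    mb=seed(g.min(-1)>225,px,9);V.append((c,mb));print(n,mb.sum(),g[px[1],px[0]])
    im=cv2.resize(c["color"][:,:,::-1],None,fx=4,fy=4)
    for b in BT: cv2.polylines(im,[cv2.convexHull(((proj(c,xf(b,hp,.02))+.5)*4).astype(np.int32))],1,(0,0,255))
    o=(proj(c,xf(np.array([[0,0,.01]]),hp,.02))[0]*4).astype(int);ims.append(im[o[1]-260:o[1]+260,o[0]-195:o[0]+195])
cv2.imwrite(sys.argv[1],np.hstack(ims))
E
python3 chk.py pics/chk1.png; python3 go.py 481.5 84.2 150 -9.3
```

```text
top 2045 [252 254 248]
scene 1265 [255 255 255]
t 25.35 pos [ 509.3 -147.3  175. ] F [ 0.1  0.8 -0.7] M [ 0.06 -0.03  0.04] open 0.004 grip 0.0
shift(tool)mm [ -65.6 -223.8   24.5] turn(tool)deg [ 0.12 -0.03 -0.2 ] q [-24.  18.  99.  -0.  64.  76.]
```

View pics/chk1.png

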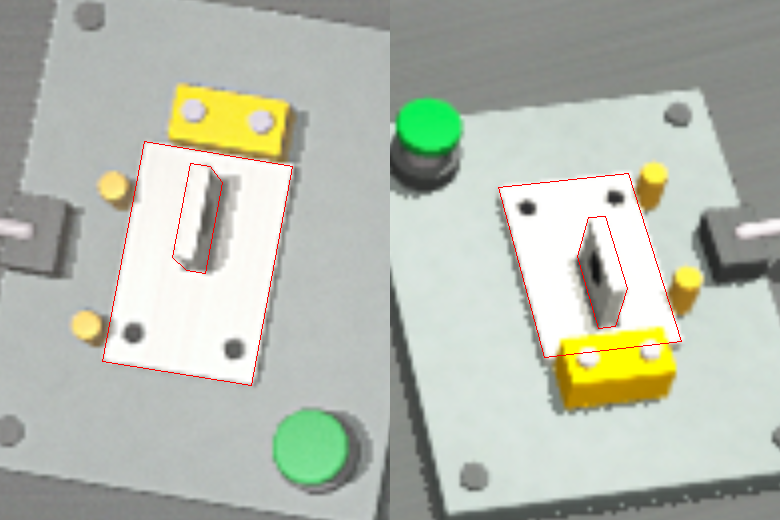

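The overlay shows the plate on its home outline: its end is on the stop, its edge is on both dowels and it lies flat. Next, the plunger at (481.5, 84.2).

Request:
servo_tool(
  deltas=[
    [[-0.0164, -0.056, 0], [0, 0, 0], 0],
    [[-0.0164, -0.056, 0], [0, 0, 0], 0],
    [[-0.0164, -0.056, 0], [0, 0, 0], 0],
    [[-0.0164, -0.0558, 0], [0, 0, 0], 0],
    [[0, 0, 0.03], [0, 0, 0], 0],
  ],
)

```text
clock: 25.98
tool_pos: [0.483, 0.0938, 0.1463]
eef_rot: [-0.001, 0.997, -0.077, 0.003]
wrist_force: [-0.2, -0.2, -0.1]
opening: 0.007
grip_force: 0.0
```

Request:
servo_tool(
  deltas=[
    [[0, 0, 0.03], [0, 0, 0], 0],
    [[0, 0, 0.02], [0, 0, 0], 0],
    [[0, 0, 0.01], [0, 0, 0], 0],
    [[0, 0, 0], [0, 0, 0], 0],
    [[0, 0, 0], [0, 0, 0], 0],
  ],
)

```text
clock: 26.6
tool_pos: [0.4825, 0.0894, 0.0852]
eef_rot: [-0.0, 0.997, -0.08, 0.001]
wrist_force: [0.6, -0.4, 0.6]
opening: 0.006
grip_force: 0.0
```

```bash
python3 go.py 481.5 84.2 62 -9.3
```

```text
t 26.60 pos [482.5  89.4  85.2] F [ 0.6 -0.4  0.6] M [ 0.03 -0.07 -0.01] open 0.006 grip 0.0
shift(tool)mm [-0.2  5.3 23.2] turn(tool)deg [-0.03 -0.07  0.11] q [  2.  22. 109.   0.  49. 102.]
```

Request:
servo_tool(
  deltas=[
    [[0, 0.0053, 0.008], [0, 0, 0], 0],
    [[0, 0, 0.008], [0, 0, 0], 0],
    [[0, 0, 0.004], [0, 0, 0], 0],
    [[0, 0, 0.002], [0, 0, 0], 0],
    [[0, 0, 0.002], [0, 0, 0], 0],
  ],
)

```text
clock: 27.22
tool_pos: [0.4806, 0.084, 0.0605]
eef_rot: [0.0, 0.997, -0.08, -0.0]
wrist_force: [-1.8, -1.0, 4.7]
opening: 0.004
grip_force: 2.4
```

Request:
servo_tool(
  deltas=[
    [[0, 0, 0.002], [0, 0, 0], 0],
    [[0, 0, 0.002], [0, 0, 0], 0],
    [[0, 0, 0.002], [0, 0, 0], 0],
    [[0, 0, 0.002], [0, 0, 0], 0],
    [[0, 0, 0], [0, 0, 0], 0],
  ],
)

```text
clock: 27.85
tool_pos: [0.4807, 0.084, 0.053]
eef_rot: [0.0, 0.997, -0.08, -0.0]
wrist_force: [-3.5, -0.7, 10.2]
opening: 0.004
grip_force: 5.3
```

```bash
python3 go.py 481.5 84.2 50 -9.3
```

```text
t 27.85 pos [480.7  84.   53. ] F [-3.5 -0.7 10.2] M [-0.18  0.62 -0.02] open 0.004 grip 5.3
shift(tool)mm [ 0.8 -0.3  3. ] turn(tool)deg [0.   0.01 0.12] q [  2.  25. 110.  -0.  45. 101.]
```

Request:
servo_tool(
  deltas=[
    [[0, 0, 0.001], [0, 0, 0], 0],
    [[0, 0, 0.001], [0, 0, 0], 0],
    [[0, 0, 0.001], [0, 0, 0], 0],
    [[0, 0, 0.0005], [0, 0, 0], 0],
    [[0, 0, 0], [0, 0, 0], 0],
  ],
)

```text
clock: 28.48
tool_pos: [0.4808, 0.084, 0.0502]
eef_rot: [0.0, 0.997, -0.08, 0.0]
wrist_force: [-4.4, -1.5, 18.2]
opening: 0.006
grip_force: 9.2
```

```bash
python3 go.py 481.5 84.2 50 -9.3
```

```text
t 28.48 pos [480.8  84.   50.2] F [-4.4 -1.5 18.2] M [-0.19  0.97  0.02] open 0.006 grip 9.2
shift(tool)mm [ 0.7 -0.3  0.2] turn(tool)deg [ 0.01 -0.01  0.13] q [  2.  25. 110.  -0.  44. 101.]
```

Request:
servo_tool(
  deltas=[
    [[0, 0, 0.0004], [0, 0, 0], 0],
    [[0, 0, 0], [0, 0, 0], 0],
    [[0, 0, 0], [0, 0, 0], 0],
    [[0, 0, 0], [0, 0, 0], 0],
    [[0, 0, 0], [0, 0, 0], 0],
  ],
)

```text
clock: 29.1
tool_pos: [0.4808, 0.084, 0.0502]
eef_rot: [0.0, 0.997, -0.08, 0.0]
wrist_force: [-6.0, -1.4, 24.1]
opening: 0.004
grip_force: 11.4
```

Request:
servo_tool(
  deltas=[
    [[0, 0, -0.002], [0, 0, 0], 0],
    [[0, 0, -0.004], [0, 0, 0], 0],
    [[0, 0, -0.006], [0, 0, 0], 0],
    [[0, 0, -0.01], [0, 0, 0], 0],
    [[0, 0, -0.03], [0, 0, 0], 0],
  ],
)

```text
clock: 29.72
tool_pos: [0.48, 0.084, 0.1002]
eef_rot: [0.0, 0.997, -0.08, -0.001]
wrist_force: [0.5, 0.7, 0.1]
opening: 0.004
grip_force: 0.0
```

Request:
servo_tool(
  deltas=[
    [[0, 0, -0.05], [0, 0, 0], 0],
    [[0.01, 0.06, -0.02], [0, 0, 0], 0],
    [[0.01, 0.06, 0], [0, 0, 0], 0],
    [[0.01, 0.06, 0], [0, 0, 0], 0],
    [[0.01, 0.06, 0], [0, 0, 0], 0],
  ],
)

```text
clock: 30.35
tool_pos: [0.4823, -0.1598, 0.1707]
eef_rot: [0.0, 0.997, -0.08, 0.001]
wrist_force: [0.2, 0.1, -0.9]
opening: 0.006
grip_force: 0.0
```

```bash
python3 chk.py pics/chk2.png; cat >>chk.py <<'E'
for vs in([V[0]],[V[1]]):
    p,f=fit(vs,BT,hp,.02);print("fit-home mm,deg",np.round(np.r_[(p-hp)[:2]*1000,np.degrees((p-hp)[2])],2),round(f,4))
E
python3 chk.py pics/chk2.png; python3 go.py 481 84 50 -9.3
```

```text
top 2046 [251 253 248]
scene 1265 [255 255 255]
top 2045 [253 254 249]
scene 1265 [255 255 255]
fit-home mm,deg [ 0.54 -0.01  0.02] 0.0395
fit-home mm,deg [-2.34  0.77  0.09] 0.157
t 30.55 pos [ 482.1 -158.7  170.1] F [ 1.3  1.2 -0.5] M [ 0.04  0.05 -0.05] open 0.007 grip 0.0
shift(tool)mm [ -40.5 -239.2  120.3] turn(tool)deg [-0.03 -0.01 -0.06] q [-26.  16. 101.   0.  62.  73.]
```

View pics/chk2.png

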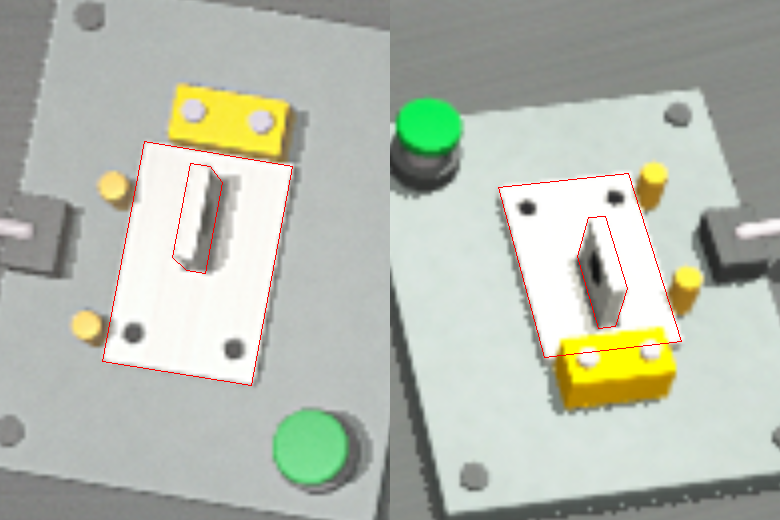

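The top-view fit puts the bracket within 0.5 mm and 0.02° of home. The scene-view fit is unreliable because the stop hides the end. The plunger bottomed at z = 50 mm under 24 N and is back up, and nothing touches the robot, so I'll hand in.

```bash
python3 -c "
from station import env
print(env.finish_job())"
```

```text
the job is handed in; nothing more can be done
None
```

I pressed the bracket against the dowels (about 16 N), then the stop (about 17 N), and released it; I pushed the plunger fully down and it sprang back. The last top view puts the bracket within 0.5 mm of home, and I handed the job in at about 31 s without seeing the verdict.

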